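Send the carton and its tin down the roller lane

TASK

Gently push the carton off the deck on to the sloping rollers so that it rolls all the way down to the stop. Once it rests there, take the rectangular tin with the screw cap out of the crate and set it gently, upright, on the rollers, without dropping it, so that it rolls down and comes to rest against the carton. Leave everything else where it is.

Things in the scene. Friction and masses are not known exactly. Their poses are not given: they have to be found in the camera images.
- rack: Gravity roller rack fixed to the bench. Origin on the bench below its level plywood deck (x -125 to 95, y -95 to 95, top at z 95). Its x axis points down the lane, away from the robot, y left, z up. From x = 95 to the rubber-faced stop at x = 450, 11 free rollers fall 6 degrees: roller tops at z = 96 - 0.105 (x - 95). Guides 125 apart stand 15 above the rollers (lengths in mm).
- rack_load (a point): point on the roller tops, mid-lane, 50 down from the deck's edge, a good place to set something down: let go, it rolls off by itself at up to about 0.5 m/s. A flared mouth of slick white plastic (18 high, 180 wide at its start, x = 44 of the rack) leads from the deck into the guides (lengths in mm).
- carton: closed brown cardboard carton 150 (its x) by 105 (its y) by 60 high, 0.35 to 0.7 kg, lying on the deck, roughly in line with the lane; too wide to grasp. Origin at the centre of its underside. Pushed until its middle is about 60 past the deck's edge, it tips on to the rollers and rolls off. It goes in best squared up and brought to mid-lane first (lengths in mm).
- tin: rectangular steel tin 80 (its x) by 50 (its y) by 72 high with a paper label and a round black screw cap (26 across, 13 high) on top, 18 from the middle along its x; 0.18 to 0.35 kg; stands in the crate. The only capped thing there. Origin at the centre of its underside, z up (lengths in mm).
- crate: shallow wooden crate 280 by 280 by 40 high, walls and floor 5 thick, fixed to the bench beside the rack. Origin at the centre of its underside (lengths in mm).
- round_tin: round steel tin, 68 across, 63 high, flat lid, in the crate; to be left. Origin at the centre of its underside (lengths in mm).
- small_carton: small brown carton 85 by 55 by 50 high in the crate; to be left. Origin at the centre of its underside (lengths in mm).
- wood_block: plain wooden block 90 by 55 by 42 high in the crate; to be left. Origin at the centre of its underside (lengths in mm).
- books: two hardback books, one on the other, together about 120 by 156 by 58 high, on the bench beyond the crate; to be left. Origin at the centre of the underside (lengths in mm).
- knife: yellow and black utility knife, about 155 long and 16 high, lying on the bench beyond the crate; to be left. Origin near its middle, on the bench (lengths in mm).
There are look-alikes about, which are no part of the job. What is shaped like the carton but pink is not meant.

How it is judged:
By the outcome, as a careful person would: the job done as asked, in the order asked, and still so for the second after the job is handed in, with the robot touching nothing.
It also fails if it takes over 54 s, if anything falls off the work surface, if the arm or the gripper's body presses on something with over 40 N, if the wrist force passes 120 N, or if a joint passes its speed limit or range.

ROBOT

A 7-joint arm with a two-finger parallel gripper is mounted at the origin on the work surface. World frame = base frame: x ahead of the robot, y to its left, z up, the work surface at z = 0. Lengths are in m, angles in rad, forces in N, time in s.
With the tool pointing down it reaches from about 0.4 to 0.85 m from the base axis. Payload 4.4 kg.
Tool frame: the origin (TCP) lies at the very end of the fingers, on their centre line; the grasp point (between the pads) lies robot.grasp_offset behind it (robot.grasp_offset is the distance from the TCP to the grasp point, in m); y points along the fingers, z is the direction in which the jaws open and shut, and the axes are right-handed (so a half turn about y gives the same grasp; the last joint's range is limited). The gripper opens to 94 mm and grips with 3 to 60 N. Pads are 16 mm wide; open, the fingers measure 119 mm over their backs; the gripper's body (75 mm by 177 mm) begins 78 mm behind the grasp point.
Start: joints at [-1.277, 0.628, 0.038, 1.517, -0.027, 0.996, -0.02], TCP at [0.229, 0.608, 0.205] pointing down, gripper open.
Joint ranges: [-3.06, 3.06], [-0.37, 2.12], [-1.25, 1.32], [0.18, 2.47], [-1.1, 4.24], [0.23, 1.98], [-2.94, 2.94]. Speed limits (rad/s): [2.57, 2.57, 3.14, 3.14, 3.14, 3.14, 3.14].

INTERFACE

Orientations are given as a unit quaternion [w, x, y, z].
In Python, from workcell import robot gives the robot as it stands.
- The arm moves only by the tool jog_arm, never from a script. Its argument "steps" is text: rows parted by semicolons, each of 5 numbers parted by spaces: the finger opening in cm, from 0 to 9.4, then the shift along the world's x, y, z in cm, then the turn about the world's z in degrees. A call has 1 to 20 rows; each row is the pose to reach, as a shift and turn from the pose measured when the call began; what a row does not reach only later rows make up. A row lasts 1/12 s, in which the tool goes at most 41.7 mm and 7.16 degrees, less where a joint would pass 70% of its speed; a pose out of reach is approached as far as the arm can. A call with a gripper value outside its range is refused whole. The fingers move at their own pace and stop on an object; "newtons" is the grip in N (left out, the last holds). Time passes only in rows, so rows that repeat a pose let the fingers close. It gives the time, the measured TCP pose, the force and the opening at its end, in the units of the state.
- robot.get_state(): the state, without advancing time (a new reading comes with each control period).
- robot.camera(name): name is "side" or "top" or "wrist"; returns the picture (384x512x3 uint8, red, green, blue); there is no depth.
- robot.camera_model(name): a dict with "camera_matrix" (3x3 intrinsics, pixels), "view" (4x4, takes a point from world to camera coordinates). Camera axes: x right, y up, looking along -z (the intrinsics and any distortion apply to the point x, -y, -z); pixel columns grow to the right and rows downward; lengths in m; the calibration is good to about 2 mm. A picture is of the moment at which its call begins: read the wrist's pose just before it. camera_model takes no time and is no camera call; for the wrist camera it gives the pose at the moment of the call.
- robot.finish_job(): hands the job in, once; it reports no verdict.
Trained networks look in the newest picture that a camera, given by its name, has taken for a name from the list of things; names that differ only in an ending like _2 or _b are one class to them, and where a whole thing is asked for, a point or a joint stands for the part that bears it (a point fixed in the world has none). Each returns a list of dicts, best first, with "confidence" (0 to 1); they miss things now and then, are a little off and sometimes report something else, mostly with a low value. They report only what shows in the picture. A call takes as long as a camera call. They do not tell look-alikes from the thing itself.
- robot.search_frame(camera, label): "centre" ([x, y, z] in m, in the coordinates of the camera as it stood for that picture, good to about 4 mm: the middle of the surface that is visible of it).
- robot.mark_of(camera, label): "centre" ([x, y, z] in m, in the coordinates of the camera as it stood for that picture, good to about 4 mm: a listed point, or the origin of a listed thing).
The state is a dict: "clock": time; "joint_positions": joint angles; "joint_velocities": joint speeds; "effort": joint torques, N m; "tool_pos": TCP position; "orientation": TCP orientation; "contact_force": force on the tool from outside, world axes, zero at the start; "ft_torque": the same for the moment, N m; "finger_gap": finger opening in m.
Only numpy, scipy, OpenCV 4.12 (cv2) and the standard library are available. Lean on these libraries where they do the work, as an engineer would, in place of code of your own. Each camera call takes 0.05 s, during which the arm holds its last target. There are 200 camera calls.

## Working session

There is one attempt and no reset: what is moved stays moved. The work goes in short steps, Python scripts to look and compute and a tool call to move; the robot and the scene stay as the last step left them, time stands still between calls to the robot, and variables do not carry over. Pictures are saved under pics/ and viewed, on a budget of 10 in all, crops included, one or two more only if the job needs it, and the job is handed in when it is done.

Besides the shell and the picture viewer there is one more tool, called after "Call:" as name(argument=value, ...) on one line, values as JSON. jog_arm: Moves the arm, as the interface text tells. Its arguments: {"type":"object","properties":{"steps":{"type":"string"},"newtons":{"type":"number"}},"required":["steps"]}

```bash
mkdir -p pics
cat > h.py <<'E'
import numpy as np, cv2
from workcell import robot
def snap(cam,fn=None):
    m=robot.camera_model(cam); im=robot.camera(cam)
    if fn: cv2.imwrite('pics/'+fn,im[:,:,::-1])
    return im,m
def w(m,c): 
    return (np.linalg.inv(np.array(m['view']))@np.r_[c,1])[:3]
def proj(m,P):
    c=(np.array(m['view'])@np.r_[P,1])[:3]; p=np.array(m['camera_matrix'])@(c*[1,-1,-1]); return p[:2]/p[2]
def ray(m,u,v,z):
    K=np.array(m['camera_matrix']);V=np.linalg.inv(np.array(m['view']))
    d=np.linalg.inv(K)@[u,v,1]; d=V[:3,:3]@(d*[1,-1,-1]); o=V[:3,3]
    return o+d*(z-o[2])/d[2]
E
python3 - <<'E'
from h import *
np.set_printoptions(precision=4,suppress=True)
s=robot.get_state();print(s['clock'],s['tool_pos'],s['orientation'],s['finger_gap'],robot.grasp_offset)
for cam in ['top','side']:
    im,m=snap(cam,cam+'1.png'); print(cam,[k for k in m])
    for l in ['rack','rack_load','carton','tin','crate','round_tin','small_carton','wood_block']:
        for r in robot.mark_of(cam,l)[:3]: print(l,round(r['confidence'],2),w(m,r['centre']),proj(m,w(m,r['centre'])))
a=cv2.imread('pics/top1.png');b=cv2.imread('pics/side1.png')
E
```

```text
0.0 [0.2286 0.6078 0.2046] [-0.6951  0.6963 -0.1266  0.1264] 0.09390770737788588 0.0188
top ['camera_matrix', 'view']
rack_load 0.79 [0.6348 0.1654 0.0938] [265.6247 137.5573]
rack_load 0.45 [ 0.7854 -0.0928  0.0014] [340.7735  95.8726]
carton 0.88 [0.2187 0.2947 0.0005] [229.6513 267.5944]
carton 0.85 [ 0.5488  0.402  -0.0012] [195.9468 169.4554]
carton 0.77 [0.4569 0.1798 0.0934] [262.4443 194.0886]
tin 0.76 [ 0.573  -0.1406  0.0006] [357.2683 158.0874]
crate 0.6 [ 0.5205 -0.2038 -0.002 ] [376.6548 173.3025]
crate 0.45 [ 0.5744 -0.1396  0.0038] [357.1624 157.5499]
round_tin 0.66 [ 0.4609 -0.1539  0.0057] [362.9026 191.3708]
small_carton 0.69 [ 0.4586 -0.264   0.0048] [396.1675 191.2556]
wood_block 0.82 [ 0.59   -0.2558  0.0057] [392.1121 151.9421]
wood_block 0.29 [ 0.5758 -0.1392  0.0016] [356.8777 157.2357]
side ['camera_matrix', 'view']
rack 0.64 [ 0.4909  0.1733 -0.0023] [259.1484 214.9323]
rack_load 0.81 [0.6328 0.1701 0.0915] [223.8697 204.054 ]
rack_load 0.2 [ 0.4564 -0.1513  0.0082] [236.8436 172.8272]
carton 0.95 [ 0.5528  0.6426 -0.0031] [303.8427 303.3843]
carton 0.77 [ 0.5459  0.3992 -0.0017] [271.3609 253.6322]
carton 0.56 [0.452  0.1784 0.0934] [268.5775 193.2109]
tin 0.64 [ 0.5739 -0.1408  0.0047] [213.3527 180.3996]
crate 0.56 [ 0.5224 -0.1955  0.0015] [220.0962 172.7849]
crate 0.46 [0.453  0.177  0.0938] [268.186  193.0059]
round_tin 0.75 [ 0.4526 -0.154   0.0066] [237.4135 172.6692]
small_carton 0.7 [ 0.4546 -0.2613  0.002 ] [228.7588 163.2122]
wood_block 0.46 [ 0.5881 -0.2489  0.0041] [202.8955 170.1294]
```

View pics/top1.png

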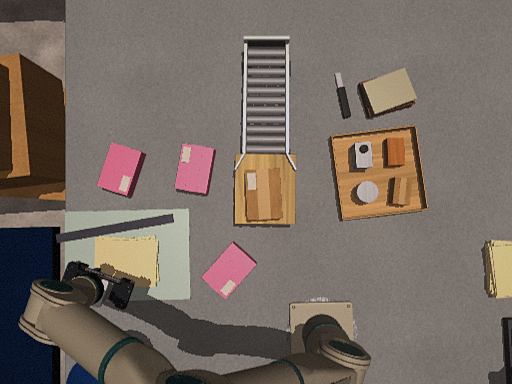

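View pics/side1.png

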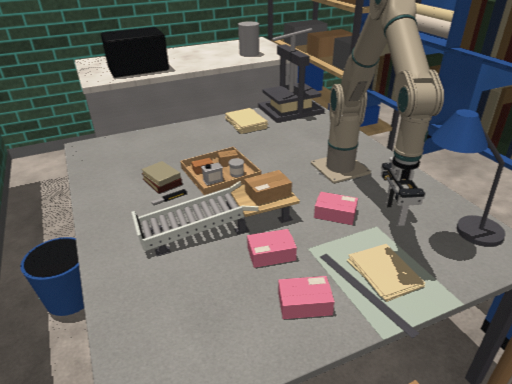

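Top view: the brown carton is on the deck at (263,194), and the pink ones are look-alikes. The capped tin is in the crate at (363,155). The side view agrees. Next, an enlarged crop for the angles.

Run:
```python
from h import *
a=cv2.imread('pics/top1.png')
l=cv2.resize(a[30:230,225:305],None,fx=3,fy=3,interpolation=cv2.INTER_CUBIC)
r=cv2.resize(a[120:220,325:430],None,fx=5,fy=5,interpolation=cv2.INTER_CUBIC)
c=np.zeros((600,240+525,3),np.uint8);c[:,:240]=l;c[:500,240:]=r
cv2.imwrite('pics/crop.png',c)
```

```text
(no output)
```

View pics/crop.png

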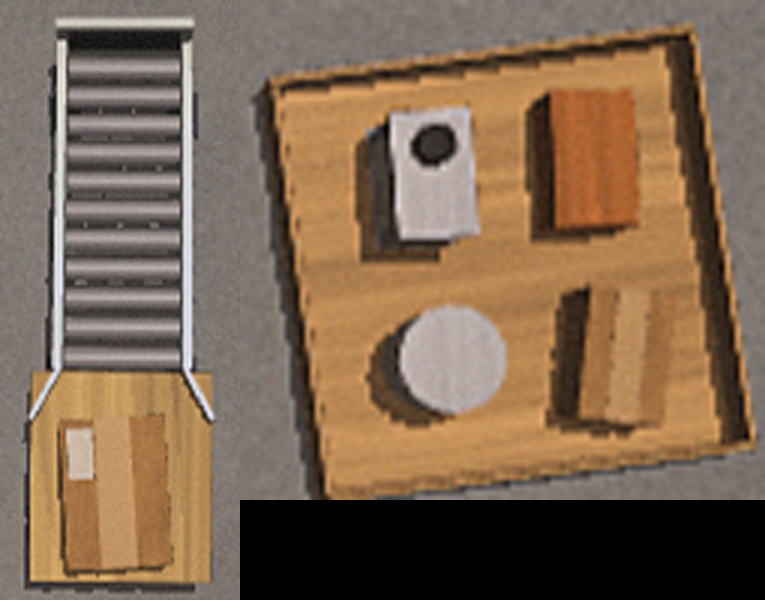

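Run:
```python
from h import *
np.set_printoptions(precision=4,suppress=True)
m=robot.camera_model('top')
L=lambda p,z:ray(m,225+(p[0]+.5)/3-.5,30+(p[1]+.5)/3-.5,z)[:2]
R=lambda p,z:ray(m,325+(p[0]-240+.5)/5-.5,120+(p[1]+.5)/5-.5,z)[:2]
for n,f,z,ps in [('deck',L,.095,[(31,373),(213,373),(212,582),(30,582)]),('guide',L,.1,[(57,368),(187,368)]),('guidefar',L,.085,[(62,45),(186,45)]),
 ('carton',L,.155,[(60,420),(164,413),(173,566),(66,573)]),('tin',R,.077,[(388,110),(470,107),(479,235),(401,241)]),('cap',R,.09,[(433,144)]),
 ('block',R,.047,[(548,90),(636,88),(640,227),(555,229)]),('crate',R,.04,[(267,80),(690,25),(758,450),(325,500)]),('round',R,.068,[(452,358)])]:
    q=np.array([f(p,z) for p in ps]); print(n,q.tolist() if 0 else q.ravel(),'mean',q.mean(0))
    if len(q)==4:
        a=(q[0]+q[1]-q[2]-q[3])/2; b=(q[0]+q[3]-q[1]-q[2])/2
        print('  len',np.hypot(*a),np.hypot(*b),'yaw',np.degrees(np.arctan2(a[1],a[0])),np.degrees(np.arctan2(-b[0],b[1])))
s=robot.get_state()
from scipy.spatial.transform import Rotation as Ro
o=s['orientation'];print(Ro.from_quat(np.roll(o,-1)).as_matrix())
```

```text
deck [0.5851 0.263  0.5801 0.0725 0.3623 0.0799 0.3667 0.2687] mean [0.4736 0.171 ]
  len 0.21816973827140004 0.1897191240024394 yaw -1.709894910694702 -1.410550297485838
guide [0.589  0.2354 0.5854 0.0998] mean [0.5872 0.1676]
guidefar [0.9391 0.2229 0.9349 0.0902] mean [0.937  0.1566]
carton [0.5292 0.2313 0.5336 0.1273 0.3812 0.1225 0.3767 0.2287] mean [0.4552 0.1774]
  len 0.15250493255841496 0.1051994268335355 yaw 1.3818169756628798 2.40277114614129
tin [ 0.6171 -0.1157  0.6177 -0.1676  0.536  -0.1701  0.5334 -0.1208] mean [ 0.576  -0.1436]
  len 0.08280395248144541 0.05060706119503776 yaw 2.632368399612147 1.745954939416399
cap [ 0.5929 -0.1402] mean [ 0.5929 -0.1402]
block [ 0.632  -0.2261  0.6318 -0.2829  0.5413 -0.2815  0.5414 -0.2269] mean [ 0.5866 -0.2543]
  len 0.09057885060847062 0.05570117104608232 yaw -0.17848241440027207 -0.1684008523330219
crate [ 0.6447 -0.0457  0.6734 -0.322   0.3957 -0.3532  0.37   -0.0739] mean [ 0.521  -0.1987]
  len 0.27775235178886565 0.2790741904460952 yaw 6.130332294569776 5.593183764751553
round [ 0.4589 -0.1523] mean [ 0.4589 -0.1523]
[[ 0.936  -0.      0.3521]
 [-0.3521  0.      0.936 ]
 [-0.     -1.      0.    ]]
```

The rack axis is yawed about -1.8°, with the mid-lane line at y = 0.171-0.031(x-0.488). The carton centre is (0.455,0.177) at about +2°, and its rear face is at x≈0.379. I'll go behind it with the jaws across the lane, so the two fingers square it up.

Call:
jog_arm(steps="6 1.1 -4 0.5 5;6 2.2 -8 1 10;6 3.3 -12 1.5 15;6 4.4 -16 2 18.8;6 5.5 -20 2 18.8;6 6.6 -24 2 18.8;6 7.7 -28 2 18.8;6 8.8 -32 2 18.8;6 9.9 -36 2 18.8;6 11 -40 2 18.8;6 11.8 -43.3 2 18.8;6 11.8 -43.3 2 18.8;6 11.8 -43.3 2 18.8")

```text
clock: 1.98
tool_pos: [0.3474, 0.174, 0.2259]
orientation: [0.707, -0.707, 0.013, -0.013]
contact_force: [-0.5, -0.0, 0.3]
finger_gap: 0.0601
```

Call:
jog_arm(steps="6 0 0 -3.5 0;6 0 0 -7 0;6 0 0 -10 0;6 0 0 -10.6 0;6 0 0 -10.6 0")

```text
clock: 2.4
tool_pos: [0.346, 0.1746, 0.1186]
orientation: [-0.707, 0.707, -0.013, 0.011]
contact_force: [-0.7, 0.2, -0.4]
finger_gap: 0.0601
```

Run:
```python
from h import *
s=robot.get_state();print(s['tool_pos'],s['contact_force'])
im,m=snap('top','t2.png');p=proj(m,s['tool_pos']);print(p)
a=cv2.imread('pics/t2.png');cv2.imwrite('pics/t2c.png',cv2.resize(a[130:260,200:320],None,fx=4,fy=4))
```

```text
[0.34600011 0.17459763 0.11856742] [-0.67730665  0.19973418 -0.43482051]
[265.03934014 230.00909485]
```

View pics/t2c.png

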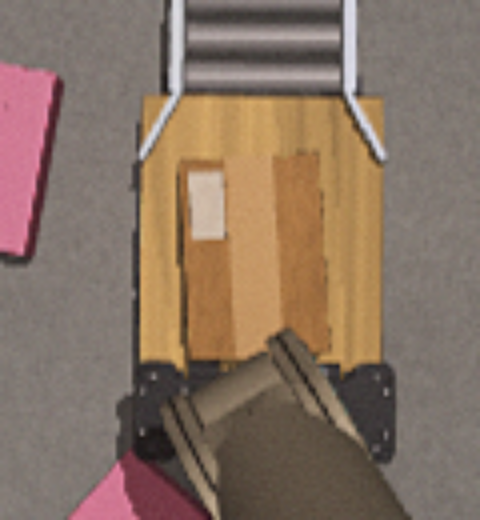

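The fingers are behind the carton, clear of it. Now the push, slowly and in line with the lane.

Call:
jog_arm(steps="6 0.8 -0.03 0 0;6 1.6 -0.05 0 0;6 2.2 -0.07 0 0;6 2.8 -0.09 0 0;6 3.4 -0.1 0 0;6 4.1 -0.13 0 0;6 4.8 -0.15 0 0;6 5.5 -0.17 0 0;6 6.2 -0.19 0 0;6 6.2 -0.19 0 0")

```text
clock: 3.28
tool_pos: [0.4087, 0.1727, 0.1203]
orientation: [-0.707, 0.707, -0.013, 0.012]
contact_force: [-3.3, 0.7, 1.1]
finger_gap: 0.06
```

Run:
```python
from h import *
im,m=snap('top','t3.png')
a=cv2.imread('pics/t3.png');cv2.imwrite('pics/t3c.png',cv2.resize(a[130:260,200:320],None,fx=4,fy=4,interpolation=cv2.INTER_CUBIC))
```

```text
(no output)
```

View pics/t3c.png

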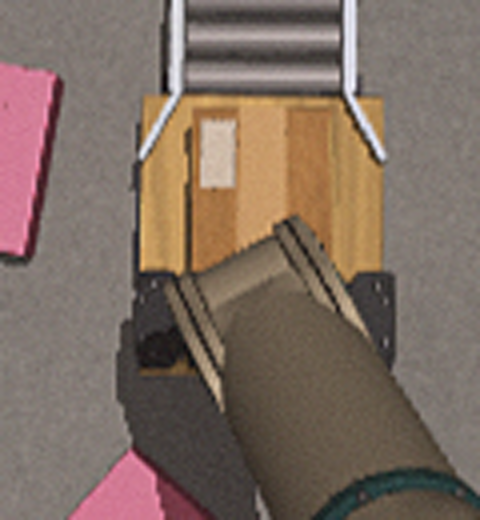

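The carton is squared and near mid-lane: px 192–332, against the mouth at 180–348. I'll push on to just past the tipping point.

Call:
jog_arm(steps="6 0.8 -0.03 0 0;6 1.6 -0.05 0 0;6 2.4 -0.08 0 0;6 3.2 -0.1 0 0;6 4 -0.13 0 0;6 4.8 -0.15 0 0;6 5.6 -0.18 0 0;6 6.4 -0.2 0 0;6 7.2 -0.23 0 0;6 8 -0.25 0 0;6 8.8 -0.28 0 0;6 9.6 -0.3 0 0;6 10.4 -0.33 0 0;6 11.2 -0.35 0 0;6 12 -0.38 0 0;6 12.8 -0.4 0 0;6 13.6 -0.43 0 0;6 14.4 -0.45 0 0;6 15.2 -0.48 0 0;6 15.8 -0.5 0 0")

```text
clock: 5.0
tool_pos: [0.5687, 0.1675, 0.1204]
orientation: [-0.707, 0.707, -0.013, 0.013]
contact_force: [-0.3, 0.0, 0.3]
finger_gap: 0.06
```

Run:
```python
from h import *
im,m=snap('top','t4.png')
print([(r['confidence'],w(m,r['centre'])) for r in robot.mark_of('top','carton')])
```

```text
[(0.95, array([0.67350426, 0.16756071, 0.08410573])), (0.86, array([ 0.21641364,  0.29668422, -0.00070867])), (0.75, array([0.55703052, 0.64380871, 0.00310451])), (0.57, array([ 5.42577324e-01,  4.00502965e-01, -2.98598195e-04]))]
```

The carton has rolled off. Raising, and moving over the tin.

Call:
jog_arm(steps="9.4 0 0 4 0;9.4 0 0 8 0;9.4 0 -2 11 2;9.4 0 -6 12 4;9.4 0.1 -10 12 4;9.4 0.2 -14 12 4;9.4 0.3 -18 12 4;9.4 0.4 -22 12 4;9.4 0.6 -26 12 4;9.4 0.6 -29 12 4;9.4 0.6 -31 12 4;9.4 0.6 -31 12 4;9.4 0.6 -31 12 4")

```text
clock: 6.18
tool_pos: [0.5738, -0.1433, 0.2401]
orientation: [0.707, -0.707, -0.011, 0.011]
contact_force: [0.7, 0.3, -0.0]
finger_gap: 0.094
```

Run:
```python
from h import *
np.set_printoptions(precision=4,suppress=True)
im,m=snap('wrist','w1.png')
print(robot.get_state()['tool_pos'],[(r['confidence'],w(m,r['centre'])) for r in robot.mark_of('wrist','tin')])
im,mt=snap('top','t5.png')
print([(r['confidence'],w(mt,r['centre'])) for r in robot.mark_of('top','carton')])
for P in [(.575,-.143,.077),(.593,-.1425,.09)]: print(proj(m,P))
a=cv2.imread('pics/t5.png')[30:230,210:320];b=cv2.imread('pics/w1.png')
c=np.zeros((400,220+512,3),np.uint8);c[:,:220]=cv2.resize(a,None,fx=2,fy=2);c[:384,220:]=b
cv2.imwrite('pics/c5.png',c)
```

```text
[ 0.5742 -0.1414  0.2401] [(0.86, array([ 0.5776, -0.1451,  0.0038]))]
[(0.95, array([0.8653, 0.1584, 0.0643])), (0.85, array([ 0.2155,  0.2944, -0.0005])), (0.83, array([ 0.5454,  0.4003, -0.0016])), (0.56, array([0.5556, 0.6405, 0.0007]))]
[259.4011 172.792 ]
[259.3598 189.0325]
```

View pics/c5.png

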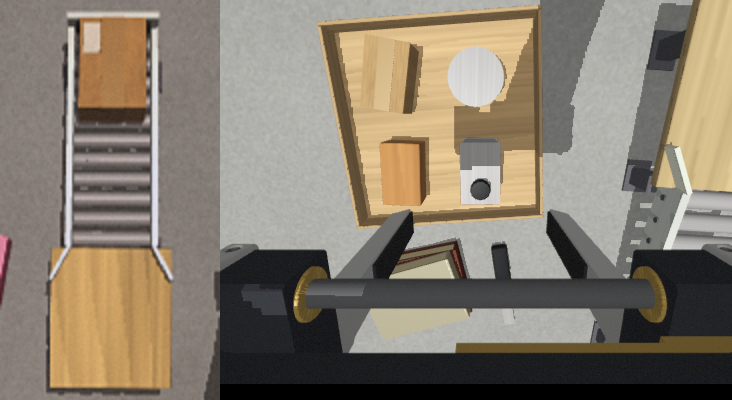

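The carton rests squared against the stop (centre x 0.865, expected about 0.864). In the wrist view the tin's top is at px (260,172) of that image, as predicted, and aligned with the jaws. Descending.

Call:
jog_arm(newtons=25, steps="9.4 0.1 -0.1 -4 0;9.4 0.1 -0.1 -8 0;9.4 0.1 -0.1 -12 0;9.4 0.1 -0.1 -15 0;9.4 0.1 -0.1 -17 0;9.4 0.1 -0.1 -19 0;9.4 0.1 -0.1 -20 0;9.4 0.1 -0.1 -20 0;4 0.1 -0.1 -20 0;4 0.1 -0.1 -20 0;4 0.1 -0.1 -20 0;4 0.1 -0.1 -20 0;4 0.1 -0.1 -20 0;4 0.1 -0.1 -20 0;4 0.1 -0.1 -20 0;4 0.1 -0.1 -20 0")

```text
clock: 7.72
tool_pos: [0.5759, -0.1419, 0.0407]
orientation: [0.707, -0.707, -0.013, 0.013]
contact_force: [-0.4, -0.4, 3.1]
finger_gap: 0.0498
```

Call:
jog_arm(steps="4 0 0 2 0;4 0 0 6 0;4 0 0 10 0;4 0 0 14 0;4 0 1 17 0;4 1 4 18 -1;4 2 8 18 -2;4 3 12 18 -3;4 4 16 18 -4;4 5 20 18 -4;4 5.4 24 18 -4;4 5.7 28 18 -4;4 5.8 30 17 -4;4 5.8 30.8 15 -4;4 5.8 30.8 12.5 -4;4 5.8 30.8 10.7 -4;4 5.8 30.8 10.2 -4;4 5.8 30.8 10.2 -4;4 5.8 30.8 10.2 -4")

```text
clock: 9.3
tool_pos: [0.6341, 0.166, 0.1429]
orientation: [0.707, -0.707, 0.012, -0.012]
contact_force: [0.4, 0.9, -3.1]
finger_gap: 0.0502
```

Run:
```python
from h import *
s=robot.get_state();print(s['tool_pos'],s['contact_force'],s['finger_gap'])
im,mt=snap('side','s6.png');print([(r['confidence'],w(mt,r['centre'])) for r in robot.mark_of('side','tin')])
cv2.imwrite('pics/s6c.png',cv2.resize(cv2.imread('pics/s6.png')[130:260,120:310],None,fx=4,fy=4,interpolation=cv2.INTER_CUBIC))
```

```text
[0.63406187 0.16596765 0.1428924 ] [ 0.36143375  0.91687753 -3.05047215] 0.050216568590502844
[]
```

View pics/s6c.png

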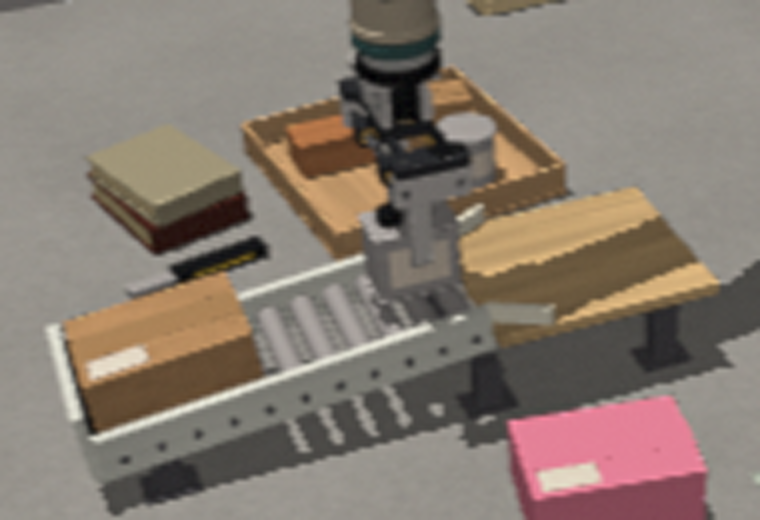

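The tin is held just above the rollers, mid-lane, with the carton at the stop. Lowering in small steps to contact.

Call:
jog_arm(steps="4 0 0 -0.3 0;4 0 0 -0.6 0;4 0 0 -0.9 0;4 0 0 -1.1 0;4 0 0 -1.2 0;4 0 0 -1.2 0")

```text
clock: 9.9
tool_pos: [0.6346, 0.1661, 0.1317]
orientation: [0.707, -0.707, 0.011, -0.013]
contact_force: [-0.2, 0.5, -2.4]
finger_gap: 0.0499
```

Call:
jog_arm(steps="4 0 0 -0.1 0;4 0 0 -0.2 0;4 0 0 -0.2 0")

```text
clock: 10.15
tool_pos: [0.635, 0.1661, 0.13]
orientation: [0.707, -0.707, 0.011, -0.013]
contact_force: [-0.2, -0.8, -2.4]
finger_gap: 0.0499
```

Call:
jog_arm(steps="4 0 0 -0.1 0;4 0 0 -0.2 0;4 0 0 -0.2 0")

```text
clock: 10.4
tool_pos: [0.6364, 0.1661, 0.1297]
orientation: [0.707, -0.707, 0.01, -0.014]
contact_force: [0.2, 0.0, 5.4]
finger_gap: 0.0498
```

Contact: the force went from -2.4 to +5.4 N. Releasing.

Call:
jog_arm(newtons=5, steps="5.2 0 0 0.1 0;6 0 0 0.1 0;8 0 0 0.1 0;8.8 0 0 0.1 0;8.8 0 0 0.1 0;8.8 0 0 0.1 0;8.8 0 0 0.1 0;8.8 0 0 0.1 0;8.8 0 0 0.1 0;8.8 0 0 0.1 0;8.8 0 0 0.1 0;8.8 0 0 0.1 0")

```text
clock: 11.4
tool_pos: [0.6364, 0.1661, 0.1307]
orientation: [0.708, -0.707, 0.01, -0.014]
contact_force: [-0.4, -0.0, -0.1]
finger_gap: 0.0882
```

Run:
```python
from h import *
im,m=snap('side','s7.png')
for l in ['tin','carton']: print([(r['confidence'],w(m,r['centre'])) for r in robot.mark_of('side',l)][:3])
cv2.imwrite('pics/s7c.png',cv2.resize(cv2.imread('pics/s7.png')[130:260,120:310],None,fx=4,fy=4,interpolation=cv2.INTER_CUBIC))
```

```text
[(0.61, array([0.72678589, 0.16472678, 0.0798192 ])), (0.36, array([ 0.58489352, -0.25153217,  0.00380859]))]
[(0.89, array([0.21789057, 0.29925173, 0.00163001])), (0.79, array([0.86217022, 0.16124277, 0.06444499])), (0.68, array([0.54719535, 0.4002394 , 0.00094986]))]
```

View pics/s7c.png

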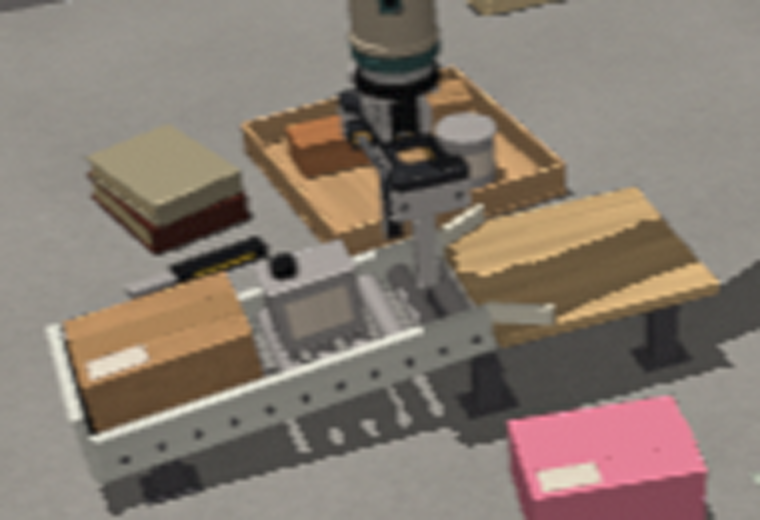

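The tin is upright and rolling, nearly at the carton. Lifting clear and checking.

Call:
jog_arm(steps="8.8 0 0 3 0;8.8 0 0 6 0;8.8 0 0 9 0;8.8 0 0 12 0;8.8 -3 0 12 0;8.8 -6 0 12 0;8.8 -9 0 12 0;8.8 -12 0 12 0;8.8 -12 0 12 0;8.8 -12 0 12 0;8.8 -12 0 12 0;8.8 -12 0 12 0;8.8 -12 0 12 0;8.8 -12 0 12 0;8.8 -12 0 12 0;8.8 -12 0 12 0")

```text
clock: 12.88
tool_pos: [0.5167, 0.166, 0.2504]
orientation: [0.707, -0.707, 0.01, -0.014]
contact_force: [-0.0, 0.1, 0.1]
finger_gap: 0.0881
```

Run:
```python
from h import *
np.set_printoptions(precision=4,suppress=True)
for i in range(2):
  for c in ['side','top']:
    im,m=snap(c,f'{c}8.png')
    for l in ['tin','carton']: print(c,l,[(r['confidence'],w(m,r['centre'])) for r in robot.mark_of(c,l) if w(m,r['centre'])[2]>.04])
  for _ in range(4): robot.camera('top')
a=cv2.resize(cv2.imread('pics/side8.png')[150:250,125:285],None,fx=3,fy=3);b=cv2.resize(cv2.imread('pics/top8.png')[30:130,230:310],None,fx=3,fy=3)
cv2.imwrite('pics/c8.png',np.hstack([a,b]))
```

```text
side tin [(0.8, array([0.7478, 0.1653, 0.076 ]))]
side carton [(0.62, array([0.8639, 0.1614, 0.0626]))]
top tin [(0.71, array([0.7491, 0.1636, 0.0778]))]
top carton [(0.67, array([0.8661, 0.1596, 0.0648]))]
side tin [(0.57, array([0.7488, 0.1653, 0.0798]))]
side carton [(0.74, array([0.8612, 0.1614, 0.0672]))]
top tin [(0.92, array([0.75  , 0.1652, 0.0766]))]
top carton [(0.77, array([0.867 , 0.1607, 0.0669]))]
```

View pics/c8.png

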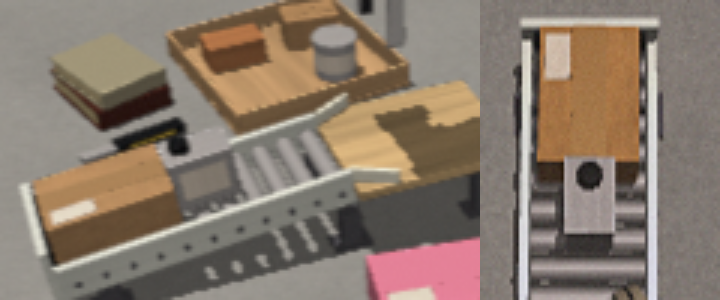

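The tin stands upright against the carton, the carton is at the stop, and both are still.

```bash
python3 -c "
from workcell import robot
print(robot.finish_job())"
```

```text
the job is handed in; nothing more can be done
None
```

I handed the job in at about 14 s: the carton is at the stop and the tin stands upright against it.

- **Carton:** I squared it up with two fingers and pushed it gently off the deck. It rolled down and came to rest at the stop, with its centre at x≈0.865 (expected about 0.864).
- **Tin:** I took the capped tin from the crate and lowered it on to the rollers until I felt contact (about 5 N), then let go. It rolled down to the carton, with its centre at x≈0.749, as expected for the two touching.
- **Last checks:** Side and top views, repeated about half a second apart, agreed to within about 5 mm and showed both at rest. The gripper was raised clear with no contact force. The other things in the crate, the books, the knife and the pink cartons looked unmoved. No check failed.

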